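# Wind the linear stage on by one turn of its hand wheel

## Task

Wind the linear stage on by one step: with your fingertips, push the hand wheel round by its upright handle, clockwise as seen from above, through exactly one full turn, so that the handle finishes where it began. Only push the handle gently; do not grip it, leave everything else on the bench where it is, and finish with the hand clear.

Things in the scene. Friction and masses are not known exactly. Their poses are not given: they have to be found in the camera images.
- stage: The linear stage, fixed to the table. Origin under the hand wheel's axis, at table height; x points away from the robot when it stands square. Grey gearbox 92 mm square, 85 mm high, on a 110 mm square foot; from it the rail (90 mm wide, up to 60 mm high) runs along -y to 415 mm from the origin. The carriage on it carries a black sensor head, top 86 mm high.
- wheel_centre (a point): The point on the hand wheel's vertical axis at the height of its rim, 105 mm above the table; it stays put. The steel wheel has an open rim 148 mm across outside (top 113 mm above the table), three spokes and a flat hub 36 mm across (top 115 mm above the table).
- handle_mid (a point): The middle of the upright handle's length, on the handle's own axis, 143 mm above the table and 60 mm from the wheel's axis. It starts at a different bearing each time.
- handle: The black upright handle on the wheel's rim, at the end of one spoke: a round grip 21 mm in diameter (16 mm at its foot), its foot 115 mm and its top 171 mm above the table. Origin at the centre of its foot. It spins freely on its own pin, so its yaw means nothing.
- wheel (a joint): Angle of the hand wheel in rad, growing clockwise as seen from above; it starts somewhere between -1.4 and 1.4. At 0 the handle lies on the -x side of the axis in the stage's frame. One turn is 6.283. The wheel can turn well past one turn either way; dry friction (0.15 N m, about 2.5 N at the handle) holds it wherever the push stops.
- carriage (a joint): Position of the aluminium carriage on the rail in m, driven by the wheel's screw: it moves 20 mm away from the wheel per clockwise turn.
- screwdriver: Bystander to leave alone: screwdriver with black handle, lying.
- spanner: Bystander to leave alone: steel spanner, lying.
- gear: Bystander to leave alone: steel spur gear, 80 mm across, 26 mm high, lying flat. Origin at the centre of its underside.
- battery: Bystander to leave alone: blue battery pack 65 x 130 x 36 mm. Origin at the centre of its underside.
- bearing: Bystander to leave alone: steel bearing ring, 52 mm across, 15 mm high. Origin at the centre of its underside.
- block: Bystander to leave alone: dark steel gauge block 50 x 75 x 25 mm. Origin at the centre of its underside.
- tin: Bystander to leave alone: small tin, 56 mm across, 60 mm high. Origin at the centre of its underside.

How it is judged:
On the way, in this order (a step that is already met when the one before it is completed fails the run):
1. the fingers push the handle clockwise round to the far half of its circle (distance of handle_mid from where it was at the start of the episode above 0.1 m and value of joint wheel above 0.3 rad and contact force between the fingers and handle above 0.5 N), for 0.05 s.
2. the fingers push the handle on round towards its starting place (distance of handle_mid from where it was at the start of the episode below 0.06 m and value of joint wheel above 3 rad and contact force between the fingers and handle above 0.5 N), for 0.05 s.
At the end, for the whole second after the job is handed in: The wheel has been turned clockwise through one full turn, the handle is within 12 mm of where it started (about 11 degrees), and the wheel is at rest (distance of handle_mid from where it was at the start of the episode below 0.012 m and value of joint wheel between 4.6 and 8 rad and velocity of joint wheel between -0.05 and 0.05 rad/s); the robot touches nothing.
It fails at once if the wheel is wound backwards well beyond its starting angle (joint below -1.9 rad) (value of joint wheel below -1.9 rad).
It fails at once if the wheel is wound well past one turn (joint above 8.2 rad) (value of joint wheel above 8.2 rad).
It fails at once if the handle is gripped or forced (more than 35 N between fingers and handle) (contact force between the fingers and handle above 35 N).
It fails at once if any bystander is moved or lifted (more than 30 mm) (distance of any of screwdriver, spanner, gear, battery, bearing, block, tin from where it was at the start of the episode above 0.03 m).
It also fails if it takes over 53 s, if anything falls off the work surface, if the arm or the gripper's body presses on something with over 40 N, if the wrist force passes 120 N, or if a joint passes its speed limit or range.

## Robot

A 6-joint arm with a two-finger parallel gripper is mounted at the origin on the work surface. World frame = base frame: x ahead of the robot, y to its left, z up, the work surface at z = 0. Lengths are in m, angles in rad, forces in N, time in s.
With the tool pointing down it reaches from about 0.35 to 0.975 m from the base axis. Payload 7.1 kg.
Tool frame: the origin (TCP) lies midway between the tips of the shut fingers; the grasp point (between the pads) lies 19 mm behind it; z points along the fingers, y is the line along which they close (so a half turn about z gives the same grasp; the last joint's range is limited). The gripper opens to 88 mm and grips with 3 to 60 N. Pads are 20 mm wide; open, the fingers measure 115 mm over their backs; the gripper's body (75 mm by 178 mm) begins 61 mm behind the grasp point.
Start: joints at [1.283, 0.423, 1.63, -0, 1.089, -0.019], TCP at [0.166, 0.603, 0.223] pointing down, gripper open.
Joint ranges: [-3, 3], [-0.9, 2.11], [0.09, 2.58], [-1.31, 4.45], [0.11, 2.69], [-2.54, 2.54]. Speed limits (rad/s): [2.39, 2.39, 3.01, 3.14, 3.14, 3.14].

## Interface

Orientations are given as a unit quaternion [w, x, y, z].
In Python, from station import move_pose, movel, movej, command_gripper, wait, inverse_kinematics, read_camera, camera_info, MotionError, job_done, get_time, get_joint_pos, get_qvel, get_effort, get_tcp_pos, get_ee_rot, get_ft_force, get_ft_torque, get_grip_width, get_finger_force gives the robot as it stands. Calls block until the motion is done:
- move_pose(position, orientation): joint-space move of the TCP to a pose.
- movel(position, frame=None, v=0.15, until_force=None): straight line of the TCP; frame=None keeps the orientation; v is the mean speed in m/s. With until_force (N) it stops when the force on the tool has changed by that much, and returns True; else False.
- movej(angles): joint-space move.
- command_gripper(opening): opening from 0.0 (shut) to 1.0 (fully open); the grip force is fixed at half the most; returns when the fingers have stopped.
- wait(seconds).
- inverse_kinematics(position, orientation): joint angles nearest the present ones, or None.
- read_camera(name): name is "side" or "top" or "wrist"; returns the picture (384x512x3 uint8, red, green, blue); there is no depth.
- camera_info(name): a dict with "intrinsics" (3x3 intrinsics, pixels), "T" (4x4, takes a point from camera to world coordinates); the wrist camera has in their place "tool_from_camera" (4x4, takes a point from camera to tool coordinates, whose origin is the TCP and whose axes are the flange's). Camera axes: x right, y up, looking along -z (the intrinsics and any distortion apply to the point x, -y, -z); pixel columns grow to the right and rows downward; lengths in m; the calibration is good to about 2 mm. A picture is of the moment at which its call begins: read the wrist's pose just before it. camera_info takes no time and is no camera call.
A pose or a line that the arm cannot do raises MotionError and nothing moves.
- job_done(): hands the job in; it is judged then, once.
Readings, each from a call of its own:
- get_time(): time.
- get_joint_pos(): joint angles.
- get_qvel(): joint speeds.
- get_effort(): joint torques, N m.
- get_tcp_pos(): TCP position.
- get_ee_rot(): TCP orientation.
- get_ft_force(): force on the tool from outside, world axes, zero at the start.
- get_ft_torque(): the same for the moment, N m.
- get_grip_width(): opening from 0.0 (shut) to 1.0 (fully open).
- get_finger_force(): force on a finger pad.
Only numpy, scipy, OpenCV 4.12 (cv2) and the standard library are available. Lean on these libraries where they do the work, as an engineer would, in place of code of your own. Each camera call takes 0.05 s, during which the arm holds its last target. There are 200 camera calls.

## Working session

There is one attempt and no reset: what is moved stays moved. The work goes in short steps, each a Python script; the robot and the scene stay as the last script left them, time stands still between calls to the robot, and variables do not carry over. Pictures are saved under pics/ and viewed, at most 10 in all, crops included, and the job is handed in when it is done.

```bash
mkdir -p pics; python3 - <<'E'
from station import *
import cv2,numpy as np
for n in("top","side"):
    cv2.imwrite(f"pics/{n}0.png",cv2.resize(read_camera(n)[:,:,::-1],(800,600),interpolation=cv2.INTER_CUBIC))
    i=camera_info(n);print(n,np.round(i["intrinsics"],1).tolist(),np.round(i["T"],3).tolist(),[k for k in i])
print(get_time(),get_ee_rot())
E
```

```text
top [[360.9, 0.0, 252.0], [0.0, 360.9, 186.9], [0.0, 0.0, 1.0]] [[-0.022, 0.969, -0.246, 0.374], [-1.0, -0.02, 0.01, 0.047], [0.004, 0.247, 0.969, 0.983], [0.0, 0.0, 0.0, 1.0]] ['intrinsics', 'T']
side [[413.5, 0.0, 260.7], [0.0, 413.5, 192.3], [0.0, 0.0, 1.0]] [[0.886, 0.308, -0.346, 0.195], [-0.463, 0.584, -0.667, -0.647], [-0.003, 0.751, 0.66, 0.794], [0.0, 0.0, 0.0, 1.0]] ['intrinsics', 'T']
0.1 [-8.84061675e-05  1.33982869e-01  9.90983416e-01 -6.72117701e-04]
```

View pics/top0.png

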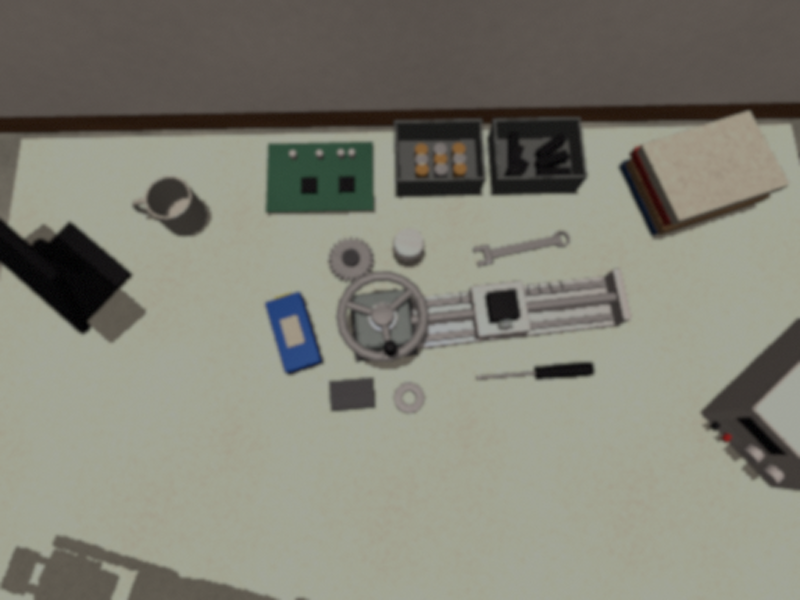

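View pics/side0.png

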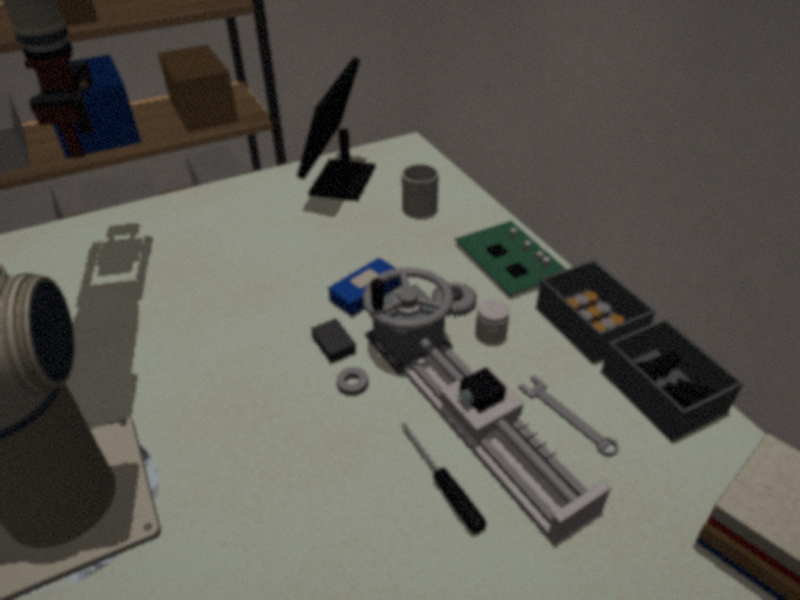

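Top view: wheel hub near (383,316), handle top near (391,348), rail running right (-y). Side view: hub near (408,297), handle near (379,290). Next, an enlarged crop of both.

```bash
python3 - <<'E'
from station import *
import cv2,numpy as np
a=read_camera("top")[160:245,205:285,::-1]; b=read_camera("side")[160:245,220:300,::-1]
im=np.hstack([cv2.resize(x,(400,425),interpolation=cv2.INTER_CUBIC) for x in(a,b)])
cv2.imwrite("pics/crop.png",cv2.convertScaleAbs(im,alpha=1.5))
E
```

```text
(no output)
```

View pics/crop.png

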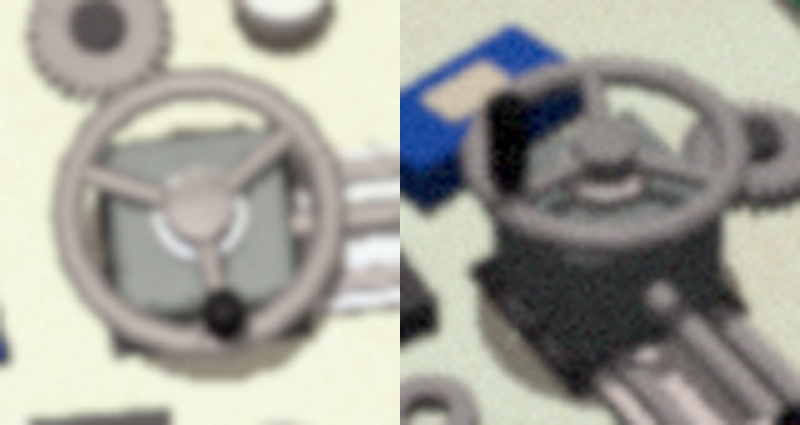

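The crop shows the hub at (202,206) in the top view and (205,140) in the side view. The handle blob is at (224,313) and its side-view middle at (110,143).

```bash
cat > geo.py <<'E'
from station import camera_info
import numpy as np
def px(n,u,v,z):
    i=camera_info(n);K=np.array(i["intrinsics"]);T=np.array(i["T"])
    r=np.linalg.inv(K)@[u,v,1];d=T[:3,:3]@(r*[1,-1,-1]);o=T[:3,3]
    return (o+d*(z-o[2])/d[2])[:2]
def ray(n,u,v):
    i=camera_info(n);K=np.array(i["intrinsics"]);T=np.array(i["T"])
    return T[:3,3],T[:3,:3]@((np.linalg.inv(K)@[u,v,1])*[1,-1,-1])
E
python3 - <<'E'
from geo import *
t=lambda u,v,z:px("top",205+u/5-.5*.8,160+v/5-.4,z)
s=lambda u,v,z:px("side",220+u/5-.4,160+v/5-.4,z)
print("hub",t(202,206,.115),s(205,140,.115))
for p in((54,210),(346,210),(200,68),(200,352)):print("rim t",t(*p,.107))
for p in((65,150),(348,150),(205,57),(205,248)):print("rim s",s(*p,.107))
print("handle top",t(224,313,.15),s(108,97,.171),"mid",s(110,143,.143),"foot",s(112,188,.115))
# rail direction: end of rail from 800x600 picture, top centre
k=.64
print("rail end",px("top",618*k,297*k,.05),px("side",580*k,508*k,.05))
for n,u,v,z in(("gear",351,258,.026),("tin",408,244,.06),("batt",293,332,.036),("block",353,394,.025),("bearing",409,398,.015),("carr",502,307,.086)):print(n,px("top",u*k,v*k,z))
E
```

```text
hub [0.56025568 0.05590245] [0.55870157 0.05355523]
rim t [0.56149351 0.12933615]
rim t [ 0.55843346 -0.01536264]
rim t [0.63329491 0.05576309]
rim t [0.48948335 0.05821482]
rim s [0.49660864 0.08799598]
rim s [0.62347903 0.02117357]
rim s [0.59448035 0.12212647]
rim s [ 0.52612748 -0.00877253]
handle top [0.50174085 0.04619179] [0.50251139 0.04479506] mid [0.50214566 0.04400562] foot [0.50161445 0.04279165]
rail end [ 0.5948984  -0.34512079] [ 0.59391497 -0.35477577]
gear [0.68177179 0.11162708]
tin [0.69415041 0.0108811 ]
batt [0.5486902  0.20998418]
block [0.44322795 0.10916162]
bearing [0.43521456 0.01522296]
carr [ 0.57360965 -0.13840046]
```

Centre ≈ (0.560, 0.0555). The handle is at (0.502, 0.0447), so the radius is 59 mm, which matches. Joint value ≈ -0.1 rad. I'll push with shut fingers at a fixed yaw, chosen so a flat face meets the handle at the end.

```bash
cat > push.py <<'E'
from station import *
import numpy as np
from scipy.spatial.transform import Rotation as R
C=np.array([.560,.0555]); H=np.degrees(np.arctan2(.0447-.0555,.502-.560))%360
a=np.radians(H+9.85-90)
Q=R.from_matrix(np.array([[np.cos(a),np.sin(a),0],[np.sin(a),-np.cos(a),0],[0,0,-1]]).T).as_quat()[[3,0,1,2]]
def P(deg,z=.137): t=np.radians(deg); return [*(C+.06*np.array([np.cos(t),np.sin(t)])),z]
def arc(a0,a1,step=12,v=.04):
    n=max(1,int(np.ceil(abs(a1-a0)/step))); fm=0
    for g in np.linspace(a0,a1,n+1)[1:]:
        movel(P(g),v=v); f=np.linalg.norm(get_ft_force()); fm=max(fm,f)
        if f>20: print("force",f,"at",g); break
    return fm
E
python3 - <<'E'
from push import *
import cv2
cv2.imwrite("pics/ref.png",read_camera("top")[:,:,::-1])
command_gripper(0); print(H,Q,inverse_kinematics(P(H+45,.24),Q))
move_pose(P(H+45,.24),Q)
movel(P(H+45),v=.1); print(get_time(),get_tcp_pos(),get_ft_force())
print("fmax",arc(H+45,H+19.7-90),get_time(),get_tcp_pos(),P(H+19.7-90))
im=read_camera("side")[130:260,190:340,::-1]; cv2.imwrite("pics/q.png",cv2.convertScaleAbs(cv2.resize(im,(600,520),interpolation=cv2.INTER_CUBIC),alpha=1.5))
E
```

```text
190.54806541814213 [0.         0.57072743 0.82113957 0.        ] [-1.11709570e-02  2.56791146e-01  1.83191106e+00 -4.44089210e-16
  1.05289044e+00 -3.67184360e-01]
5.25 [0.52652987 0.00603224 0.13754356] [-0.12832879  0.36759156 -0.12998536]
fmax 1.5295984776898082 9.75 [0.53040822 0.10761847 0.13703836] [np.float64(0.5297753114296778), np.float64(0.10733115087307085), 0.137]
```

View pics/q.png

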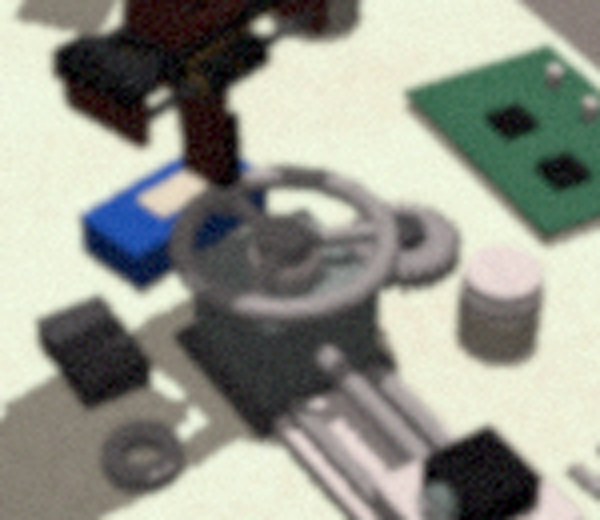

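The wheel has turned about 90° and the handle is just behind the fingers near (230,170). Nothing else moved and the force is low, so I continue to just short of a full turn.

```bash
python3 - <<'E'
from push import *
import cv2
print("fmax",arc(H+19.7-90,H+19.7-357),get_time(),get_tcp_pos(),P(H+19.7-357))
e=H+19.7-357
movel(P(e+25),v=.06); movel(P(e+25,.24),v=.15); movel([.40,-.15,.26],v=.3)
print(get_time())
n=read_camera("top")[:,:,::-1]; cv2.imwrite("pics/end.png",n); r=cv2.imread("pics/ref.png")
im=np.hstack([cv2.resize(x[160:245,205:285],(400,425),interpolation=cv2.INTER_CUBIC) for x in(r,n)])
cv2.imwrite("pics/cmp.png",cv2.convertScaleAbs(im,alpha=1.5))
for x in(r,n):
    m=cv2.inRange(cv2.GaussianBlur(x[212:234,235:265],(0,0),1),(0,0,0),(50,50,50)); ys,xs=np.nonzero(m); print(xs.mean()+235,ys.mean()+212,len(xs))
E
```

```text
fmax 1.879657561411186 20.15 [0.50948325 0.02301437 0.13698291] [np.float64(0.5098217198963042), np.float64(0.02260410047080278), 0.137]
22.3917
249.30645161290323 222.69354838709677 62
250.64814814814815 222.7037037037037 54
```

View pics/cmp.png

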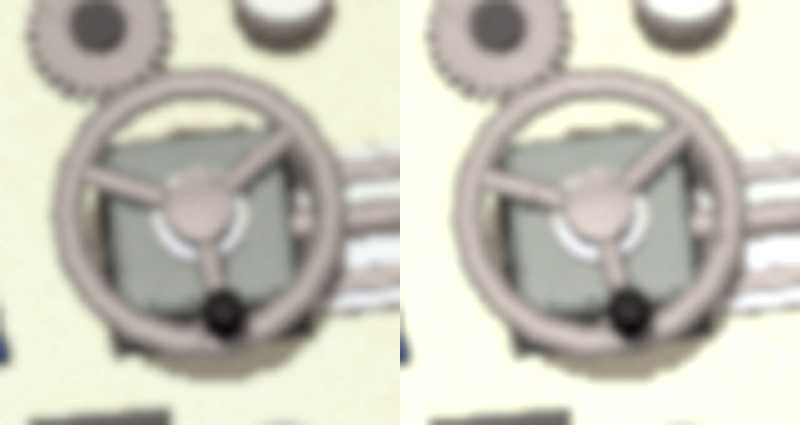

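The handle is 1.3 px (about 3 mm) short of its start, matching the planned 3° margin and well within 12 mm. The surroundings are unchanged and the hand is clear.

```bash
python3 -c "
from station import *
print(job_done(),get_time())"
```

```text
the job is handed in; nothing more can be done
the job is handed in; nothing more can be done
```

I pushed the hand wheel clockwise through one full turn; the handle stopped about 3 mm short of its starting place (12 mm allowed), the nearby bystanders hadn't moved in the last picture, the hand is clear, and the job is handed in, though no verdict came back.

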